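# Turn the washed tumbler over into the drainer

### The arm

A 7-joint arm with a two-finger parallel gripper is mounted at the origin on a cart in front of the work surface, level with it; the furniture and walls round the work are solid. World frame = base frame: x ahead of the robot, y to its left, z up, the work surface at z = 0. Lengths are in mm, angles in rad, forces in N, time in s.
With the tool pointing down it reaches from about 400 to 875 mm from the base axis. Payload 19.3 kg.
Tool frame: the origin (TCP) lies at the very end of the fingers, on their centre line; the grasp point (between the pads) lies 19 mm behind it; z points along the fingers, y is the line along which they close (so a half turn about z gives the same grasp; the last joint's range is limited). The gripper opens to 85 mm and grips with 20 to 120 N. Pads are 22 mm wide; open, the fingers measure 114 mm over their backs; the gripper's body (76 mm by 85 mm) begins 54 mm behind the grasp point. The pads swing forward as they close: fully open they stand 13 mm farther back than shut.
Start: joints at [-1.359, 0.521, -0.036, 1.599, 0.021, 1.021, -0.113], TCP at [173.822, 600.334, 231.291] pointing down, gripper open.
Joint ranges: [-2.91, 2.91], [-0.3, 2.13], [-1.5, 1.42], [0.17, 2.43], [-1.26, 4.41], [0.16, 1.93], [-2.52, 2.52]. Speed limits (rad/s): [1.89, 1.89, 2.39, 2.39, 3.01, 3.01, 3.01].

### API

Orientations are given as a 3x3 rotation matrix whose columns are the frame's x, y, z axes.
In Python, from workcell import robot gives the robot as it stands. Calls block until the motion is done:
- robot.movep(position, orientation): joint-space move of the TCP to a pose.
- robot.movel(position, frame=None, max_speed=150, guard=None): straight line of the TCP; frame=None keeps the orientation; max_speed is the mean speed in mm/s. With guard (N) it stops when the force on the tool has changed by that much, and returns True; else False.
- robot.goto_joints(angles): joint-space move.
- robot.open_gripper() and robot.clamp(): open the fingers fully, or close them until they stop; the grip force is fixed at half the most.
- robot.wait(seconds).
- robot.inverse_kinematics(position, orientation): joint angles nearest the present ones, or None.
- robot.read_state(): the state.
- robot.camera(name): name is "scene" or "top"; returns a dict with "image" (480x640x3 uint8, blue, green, red), "range_z" (480x640 float32, mm along the optical axis (not along the pixel's ray), 0 where there is no reading), "fx", "fy", "cx", "cy" (pixels), "cam_to_world" (4x4, takes a point from camera to world coordinates). Camera axes: x right, y up, looking along -z (the intrinsics and any distortion apply to the point x, -y, -z); pixel columns grow to the right and rows downward; lengths in mm; the calibration is good to about 2 mm. A picture is of the moment at which its call begins.
A pose or a line that the arm cannot do raises robot.PlanningError and nothing moves.
- robot.finish_job(): hands the job in; it is judged then, once.
Trained networks look in a picture, given as the dict that the camera call returned (one of the last four; its "shot" number tells which), for a name from the list of things; names that differ only in an ending like _2 or _b are one class to them, and where a whole thing is asked for, a point or a joint stands for the part that bears it (a point fixed in the world has none). Each returns a list of dicts, best first, with "conf" (0 to 1); they miss things now and then, are a little off and sometimes report something else, mostly with a low value. They report only what shows in the picture. A call takes as long as a camera call.
- robot.recognise(picture, thing): "centre" ([column, row] in pixels, amid what is visible of it).
The state is a dict: "time": time; "qpos": joint angles; "qvel": joint speeds; "joint_efforts": joint torques, N m; "eef_pos": TCP position; "tool_rot": TCP orientation; "ft_force": force on the tool from outside, world axes, zero at the start; "torque": the same for the moment, N m; "finger_gap": finger opening in mm; "gripper_force": force on a finger pad.
Only numpy, scipy, OpenCV 4.12 (cv2) and the standard library are available. Lean on these libraries where they do the work, as an engineer would, in place of code of your own. Each camera call takes 0.05 s, during which the arm holds its last target. There are 200 camera calls.

### The job

The washed stoneware tumbler on the table stands mouth up: turn it over and stand it upside down in the empty bay of the wire dish drainer to dry, flat on the wires. Turn it in two goes: lay it on its side and let go of it in between (in a groove between two wires of the drainer it does not roll), then take hold of it afresh. Set it down gently both times, without letting it drop, and leave the other things as they are.

Things in the scene. Friction and masses are not known exactly. Their poses are not given: they have to be found in the camera images.
- tumbler: Washed tumbler: grey-green speckled handleless beaker, 71 mm high, 0.1 to 0.2 kg, on the table left of the drainer. Conical: outside diameter 54 mm at the mouth, 50 at half height, 46 at 20 mm from the base; base rounded off to a 33 mm flat. Origin: centre of its mouth; z runs along its axis from mouth to base (down at the start, up at the end). Grip it across the outside.
- rack: Dish drainer, fixed: white drip tray 196 x 318 x 16 mm with a dark steel-wire rack. Origin on the table under its centre; x across, y along it (to the robot's left), z up. Deck: 5 wires 5 mm thick along y at x = -60, -30, 0, 30, 60 mm, frame wire at x = +-86, y = +-145; tops 32.5 mm above the table. Bays at the right end; clear from y = -60 to 140. Carrying loop at each end, 22 mm above the deck.
- groove (a point): Middle of the clear deck (rack x = -15, y = 45 mm), between two deck wires, 52 mm above the table; axes as the rack's. A tumbler laid here along y does not roll: its axis at half height then passes through this point and, as it is conical, the mouth end lies higher (axis inclined by about 0.12 rad). The grooves at rack x = -45, 15 and 45 mm do as well.
- bay_1: The empty bay, fixed: square fence of 4 mm dark wire on the deck's right-hand end, either the front or the back one (the other is bay_2). 61 mm wide inside, corners rounded, top 15 mm above the deck; it holds one tumbler. Origin: its centre at the level on which a tumbler stands (deck top, 32.5 mm above the table); axes as the rack's. The bays' centres lie at rack x = +-45, y = -98 mm.
- bay_2: The occupied bay, of the same shape and size, 90 mm from bay_1; it holds the tumbler that is already drying.
- tumbler_dry: A second tumbler of the same kind, 68 mm high, loose, already drying upside down in bay_2. Origin: centre of its mouth (its underside), z up. Leave it alone.
- mug: Grey-green stoneware mug, 82 x 109 x 74 mm, loose, at the back right of the table. Origin: middle of its underside, z up. Leave it alone.
- jar: Glass jar with a red lid, 81 mm across, 145 mm high, loose, at the back left of the table. Origin: middle of its underside, z up. Leave it alone.

How it is judged:
By the outcome, as a careful person would: the job done as asked, in the order asked, and still so for the second after the job is handed in, with the robot touching nothing.
It also fails if it takes over 54 s, if anything falls off the work surface, if the arm or the gripper's body presses on something with over 40 N, if the wrist force passes 120 N, or if a joint passes its speed limit or range.

## Working session

There is one attempt and no reset: what is moved stays moved. The work goes in short steps, each a Python script; the robot and the scene stay as the last script left them, time stands still between calls to the robot, and variables do not carry over. Pictures are saved under pics/ and viewed, at most 10 in all, crops included, and the job is handed in when it is done.

```bash
ls; mkdir -p pics; cat > h.py <<'E'
import numpy as np, cv2
from workcell import robot
def cloud(p):
    z=p["range_z"]; v,u=np.indices(z.shape)
    P=np.stack([(u-p["cx"])/p["fx"]*z,-(v-p["cy"])/p["fy"]*z,-z],-1)
    M=np.array(p["cam_to_world"]); W=P@M[:3,:3].T+M[:3,3]; W[z<=0]=np.nan
    return W
E
python3 - <<'E'
from h import *
ims=[]
for n in("scene","top"):
    p=robot.camera(n); W=cloud(p); cv2.imwrite(f"pics/{n}0.png",p["image"]); np.savez(f"pics/{n}0.npz",W=W,im=p["image"])
    print(n,{k:v for k,v in p.items() if k not in("image","range_z")})
    for t in("tumbler","rack","bay_1","mug","jar"):
        for d in robot.recognise(p,t): 
            c,r=map(int,d["centre"]); print(t,d,W[r,c].round(0))
s=robot.read_state(); print(s["time"],s["tool_rot"],s["finger_gap"])
E
```

```text
pics
workcell.py
scene {'fx': 554.4771085279164, 'fy': 554.4771085279164, 'cx': 329.83028598453, 'cy': 235.95968806145103, 'cam_to_world': array([[ 5.88699816e-01,  5.29100822e-01, -6.11134066e-01,
        -9.74705816e+01],
       [-8.08187248e-01,  4.00501692e-01, -4.31777451e-01,
        -4.13434257e+02],
       [ 1.63064233e-02,  7.48098065e-01,  6.63387809e-01,
         7.81376411e+02],
       [ 0.00000000e+00,  0.00000000e+00,  0.00000000e+00,
         1.00000000e+00]]), 'shot': 1}
tumbler {'centre': [234.2, 239.9], 'conf': 0.82} [466. 220.  35.]
rack {'centre': [364.8, 296.0], 'conf': 0.66} [517. -61.   7.]
bay_1 {'centre': [370.3, 343.1], 'conf': 0.95} [ 403. -145.   49.]
bay_1 {'centre': [424.7, 323.6], 'conf': 0.84} [ 497. -194.   45.]
mug {'centre': [427.8, 218.3], 'conf': 0.84} [765. -56.  31.]
jar {'centre': [335.9, 169.9], 'conf': 0.87} [693. 135. 116.]
top {'fx': 511.811150521374, 'fy': 511.811150521374, 'cx': 313.7456017797212, 'cy': 237.77541804143019, 'cam_to_world': array([[ 3.15723837e-02,  9.77989007e-01, -2.06253938e-01,
         3.94568121e+02],
       [-9.99495125e-01,  3.16278359e-02, -3.02911922e-03,
         6.20381578e+01],
       [ 3.56092042e-03,  2.06245442e-01,  9.78493811e-01,
         9.27277713e+02],
       [ 0.00000000e+00,  0.00000000e+00,  0.00000000e+00,
         1.00000000e+00]]), 'shot': 2}
tumbler {'centre': [223.9, 303.7], 'conf': 0.61} [464. 222.  15.]
rack {'centre': [381.9, 278.5], 'conf': 0.91} [519. -60.   2.]
bay_1 {'centre': [438.9, 288.5], 'conf': 0.95} [ 499. -154.   41.]
bay_1 {'centre': [415.8, 333.8], 'conf': 0.75} [ 422. -121.    2.]
mug {'centre': [391.2, 153.1], 'conf': 0.62} [757. -76.  11.]
jar {'centre': [263.5, 146.6], 'conf': 0.55} [708. 151. 147.]
0.6 [[-9.60554586e-01  2.78091507e-01  2.87890509e-05]
 [ 2.78091508e-01  9.60554586e-01  1.51981837e-05]
 [-2.34269690e-05  2.26046756e-05 -9.99999999e-01]] 85.26486953622471
```

View pictures.

View pics/scene0.png

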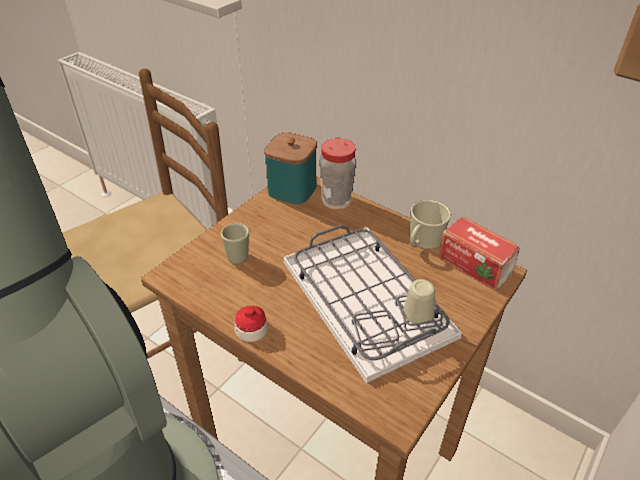

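View pics/top0.png

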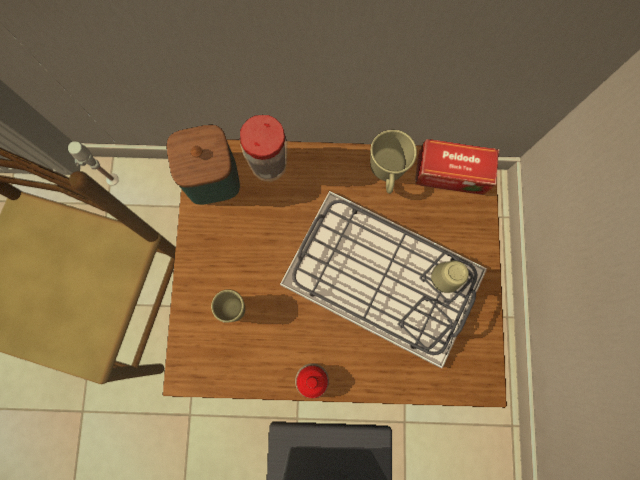

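```bash
python3 - <<'E'
from h import *
from scipy.optimize import least_squares
for n in("scene","top"):
    W=np.load(f"pics/{n}0.npz")["W"]; x,y,z=W[...,0],W[...,1],W[...,2]
    tb=(x>350)&(x<800)&(y>-250)&(y<300)
    print(n,"table z",np.nanmedian(z[tb&(abs(z)<8)]))
    # rack
    m=tb&(z>9)&(z<22)&(abs(x-525)<180)&(y<120)&(y>-260)
    nl,lab,st,_=cv2.connectedComponentsWithStats(((np.nan_to_num(z)>8)&m|(tb&(z>8)&(z<60)&(abs(x-525)<180)&(y<120))).astype(np.uint8))
    k=1+np.argmax(st[1:,4]); c=(lab==k)&(z<22)
    print("tray",cv2.minAreaRect(np.c_[x[c],y[c]].astype(np.float32)), c.sum(), "ztray",np.percentile(z[c],[10,50,90]))
    w=(lab==k)&(z>26)&(z<38); print("wire z",np.percentile(z[w],[10,50,90]),w.sum())
    np.save(f"pics/{n}_wire.npy",W[w])
    # tumbler
    d=np.hypot(x-470,y-222)<60
    P=W[d&(z>4)]; print("tumbler zmax",np.percentile(P[:,2],[50,98,100]))
    def f(q):
        r=np.hypot(P[:,0]-q[0],P[:,1]-q[1]); R=23+(P[:,2]-20)*(4/51.); R=np.where(P[:,2]<20,np.nan,R)
        e=np.minimum(abs(r-R),abs(r-R+4)); e=r-R; return np.nan_to_num(e)
    s=least_squares(f,[468,220],loss="soft_l1",f_scale=1.5); print("tumbler outer fit",s.x, np.median(abs(f(s.x))))
    T=P[P[:,2]>66]; s2=least_squares(lambda q:np.hypot(T[:,0]-q[0],T[:,1]-q[1])-26,[468,220],loss="soft_l1",f_scale=1.5); print("rim",s2.x,len(T))
    D=W[tb&(z>60)&(np.hypot(x-500,y+160)<70)]; print("dry",D.mean(0),D[:,2].max())
    for nm,a,b in(("mug",757,-76),("redpot",390,80)):
        Q=W[(np.hypot(x-a,y-b)<70)&(z>15)]; print(nm,len(Q),np.nanmin(Q,0),np.nanmax(Q,0))
E
```

```text
scene table z 2.5016613454519074
tray ((520.7783203125, -62.7728271484375), (321.4017333984375, 197.8912353515625), 64.76105499267578) 1416 ztray [ 8.96660143 14.31822579 18.48570921]
wire z [30.11943669 33.75255186 36.04795396] 3289
tumbler zmax [50.40243154 73.56468825 76.23267845]
tumbler outer fit [454.1743198  203.36789201] 1.1349734090855463
rim [454.41080795 202.96586662] 220
dry [ 509.13312511 -174.31852936   87.82452076] 105.31424045944675
mug 1541 [ 687.11917599 -145.91526612   15.51231141] [777.52632481 -30.95733187  83.09880466]
redpot 384 [320.06200491  31.77462634  15.95817418] [359.59584087  85.57966229  57.28970164]
top table z 1.1612904175864287
tray ((521.7634887695312, -62.19511413574219), (318.9515380859375, 197.27072143554688), 64.58706665039062) 1173 ztray [10.97304881 15.52136476 17.9573605 ]
wire z [29.3877568  32.46209931 34.83552659] 4255
tumbler zmax [33.40629782 73.05761016 74.87215696]
tumbler outer fit [454.75567585 202.5608021 ] 0.5945628267772616
rim [455.89833075 204.8611139 ] 256
dry [ 516.66161933 -163.52754505   91.78462062] 104.23522950519396
mug 1726 [ 687.50505806 -145.84463967   15.21881398] [779.23184074 -29.61563649  80.5700641 ]
redpot 682 [320.15407086  34.42582966  15.00331148] [363.8052514   89.11309424  56.5381234 ]
```

```bash
python3 - <<'E'
from h import *
from scipy.optimize import least_squares
xs=np.array([-86,-60,-30,0,30,60,86])
def loc(q,P):
    c,s=np.cos(q[2]),np.sin(q[2]); d=P[:,:2]-q[:2]; return d@np.array([[c,-s],[s,c]])
for n in("scene","top"):
    W=np.load(f"pics/{n}0.npz")["W"].reshape(-1,3); W=W[~np.isnan(W[:,2])]
    dz=2.0 if n=="scene" else 0.5
    q0=[521.3,-62.5,-.4415]
    L=loc(q0,W); z=W[:,2]-dz
    A=W[(z>27)&(z<36)&(L[:,1]>-55)&(L[:,1]<135)&(abs(L[:,0])<93)]
    F=W[(z>41)&(z<52)&(abs(L[:,0]+45)<42)&(abs(L[:,1]+98)<42)]
    T=W[(z>8)&(z<20)&(abs(L[:,0])<110)&(abs(L[:,1])<170)]
    def fw(q):
        l=loc(q,A); return np.abs(l[:,:1]-xs).min(1)
    s=least_squares(fw,q0,loss="cauchy",f_scale=1.5); print(n,"wires",s.x,len(A),"perp",s.x[0]*np.cos(s.x[2])+s.x[1]*np.sin(s.x[2]), "prior",q0[0]*np.cos(s.x[2])+q0[1]*np.sin(s.x[2]))
    def ff(q):
        l=loc([q[0],q[1],s.x[2]],F); return np.abs(np.abs(l).max(1)-32.5)
    b=least_squares(ff,[438.8,-131.9],loss="cauchy",f_scale=1.5); print("bay",b.x,len(F),np.median(ff(b.x)), "expected from rack", q0[0]-45*np.cos(s.x[2])+98*np.sin(s.x[2]),q0[1]-45*np.sin(s.x[2])-98*np.cos(s.x[2]))
# IK scan
yaw=-.4415; q=[521.3,-62.5]; ex=np.array([np.cos(yaw),np.sin(yaw),0]); ey=np.array([-np.sin(yaw),np.cos(yaw),0]); Z=np.array([0,0,1.])
def rot(hang,al,sg=1):
    h=np.array([np.cos(hang),np.sin(hang),0]); z=-Z*np.cos(al)+h*np.sin(al); y=sg*np.cross(Z,h); return np.c_[np.cross(y,z),y,z]
def scan(name,P,hangs,als):
    print(name,"rows=dir tool points, cols=al",als)
    for hg in hangs:
        r=[]
        for al in als:
            c=''
            for sg in(1,-1):
                R=rot(hg,np.radians(al),sg); k=robot.inverse_kinematics(list(np.array(P)+12*R[:,2]),R); c+='x' if k is not None else '.'
            r.append(c)
        print(round(np.degrees(hg)),' '.join(r))
H=np.radians(np.arange(-180,180,30))
O=np.r_[q,0]
scan("pick1",[455,203,40],H,[0,30,50,60,70])
for s in(1,-1): scan(f"lay {s}",O-15*ex+45*ey+52*Z,[np.arctan2(s*ey[1],s*ey[0])],[0,15,25,35,45,60])
scan("bay",O-45*ex-98*ey+72*Z,H,[0,30,50,60,70])
E
```

```text
scene wires [-1.18317136e+02 -1.40707905e+03 -4.43172828e-01] 1632 perp 496.47947539252857 prior 497.7406635130228
bay [ 437.4158749  -131.79571783] 307 3.4404204722195786 expected from rack 438.62401656628816 -131.73641934176416
top wires [ 2.67844026e+02 -5.96018692e+02 -4.42613459e-01] 2375 perp 497.3096626797626 prior 497.83404239273557
bay [ 439.72206402 -130.90815307] 340 3.249976388184292 expected from rack 438.66275819876984 -131.78265488190408
pick1 rows=dir tool points, cols=al [0, 30, 50, 60, 70]
-180 xx xx xx xx xx
-150 xx xx xx xx ..
-120 xx xx xx xx xx
-90 xx xx xx xx xx
-60 xx xx xx xx xx
-30 xx xx xx xx xx
0 xx xx .. .. ..
30 xx .. .. .. ..
60 xx xx .. .. xx
90 xx xx xx xx xx
120 xx xx xx xx xx
150 xx xx xx xx xx
lay 1 rows=dir tool points, cols=al [0, 15, 25, 35, 45, 60]
65 xx xx xx xx xx xx
lay -1 rows=dir tool points, cols=al [0, 15, 25, 35, 45, 60]
-115 xx xx xx xx xx xx
bay rows=dir tool points, cols=al [0, 30, 50, 60, 70]
-180 xx xx xx xx xx
-150 xx xx xx xx xx
-120 xx xx xx xx xx
-90 xx xx xx xx xx
-60 xx xx .. .. xx
-30 xx .. .. .. ..
0 xx .. .. .. ..
30 xx xx .. xx xx
60 xx xx xx xx xx
90 xx xx xx xx xx
120 xx xx xx xx xx
150 xx xx xx xx xx
```

```bash
cat >> h.py <<'E'
yaw=-.4427; Z=np.array([0,0,1.]); O=np.array([520.6,-62.2,0]); ex=np.array([np.cos(yaw),np.sin(yaw),0]); ey=np.array([-np.sin(yaw),np.cos(yaw),0])
HY=np.arctan2(ey[1],ey[0])          # direction of rack y
TUM=np.array([454.6,203.0,0]); BAY=O-45*ex-98*ey+32.5*Z; GRV=O-15*ex+45*ey+52*Z
def rot(h,al,sg):
    "tool leaning al (rad) from straight down towards heading h; fingers close horizontally across"
    d=np.array([np.cos(h),np.sin(h),0]); z=-Z*np.cos(al)+d*np.sin(al); y=sg*np.cross(Z,d); return np.c_[np.cross(y,z),y,z]
def pose(P,h,al,sg,beyond=13,back=0):
    R=rot(h,al,sg); return np.array(P)+(beyond-back)*R[:,2],R
E
python3 - <<'E'
from h import *
r=np.radians; d=r(90)
seq={"pre1":(TUM+38*Z,d,r(60),13,110),"pick1":(TUM+38*Z,d,r(60),13,0),"lift":(TUM+200*Z,d,r(60),13,0),"tilt":(GRV+120*Z,HY,r(60)-1.451,13,0),"lay":(GRV+2.5*ey,HY,r(60)-1.451,13,0),
"pick2":(GRV-3.5*ey,HY,r(30),11,0),"up2":(GRV+120*Z,HY,r(30),11,0)}
a2=r(30)-1.691
for k,hd in(("A",90),("B",75),("C",65)): seq["place"+k]=(BAY+39*Z,r(hd),a2,11,0)
for n,(P,h,al,b,bk) in seq.items():
    for sg in(1,-1):
        p,R=pose(P,h,al,sg,b,bk); k=robot.inverse_kinematics(list(p),R); print(n,sg,None if k is None else np.round(k,2))
E
```

```text
pre1 1 [ 0.25  0.86 -0.04  2.09 -1.23  1.07 -1.79]
pre1 -1 [ 0.65  0.93 -0.56  2.07 -0.91  0.75  1.06]
pick1 1 [ 0.53  1.08 -0.65  2.1  -1.13  0.53 -1.9 ]
pick1 -1 [ 0.51  1.07 -0.62  2.1  -1.16  0.55  1.27]
lift 1 [ 0.37  0.65 -0.45  2.14 -1.2   0.86 -2.11]
lift -1 [ 0.59  0.73 -0.76  2.13 -1.02  0.69  0.87]
tilt 1 [-0.22  0.58 -0.07  1.79  0.38  1.08  2.19]
tilt -1 [-0.71  0.69  0.67  1.81 -0.08  0.98 -0.51]
lay 1 [-0.21  0.77 -0.08  1.83  0.47  0.88  2.06]
lay -1 [-0.65  0.88  0.58  1.85 -0.17  0.77 -0.51]
pick2 1 [ 0.25  0.7  -0.04  2.1  -1.19  0.52 -2.26]
pick2 -1 [ 0.47  0.72 -0.34  2.09 -0.89  0.38  0.62]
up2 1 [-0.36  0.63  0.8   2.09 -1.25  1.04 -2.32]
up2 -1 [ 0.05  0.48  0.21  2.07 -0.99  0.75  0.59]
placeA 1 [-0.43  0.98 -0.05  2.11  1.09  1.23  1.61]
placeA -1 [-0.97  1.19  0.66  2.13  0.61  0.68 -1.09]
placeB 1 [-0.35  1.   -0.06  1.94  0.89  1.34  1.71]
placeB -1 [-0.87  1.2   0.68  1.96  0.34  0.9  -0.9 ]
placeC 1 [-0.29  1.02 -0.06  1.83  0.77  1.41  1.76]
placeC -1 [-0.79  1.21  0.69  1.85  0.23  1.05 -0.84]
```

```bash
python3 - <<'E'
from h import *
r=np.radians; d=r(90)
p,R=pose(TUM+38*Z,d,r(60),-1,13,100)
robot.movep(list(p+170*Z),R); print(robot.read_state()["time"],robot.read_state()["eef_pos"])
robot.movel(list(p),max_speed=150); 
g,_=pose(TUM+38*Z,d,r(60),-1,13)
print(robot.movel(list(g),max_speed=60,guard=8),robot.read_state()["eef_pos"],g)
p=robot.camera("scene"); cv2.imwrite("pics/pick1.png",cv2.resize(p["image"][100:400,80:480],(800,600)))
s=robot.read_state(); print(s["time"],s["ft_force"])
E
```

```text
2.6917 [454.42323776 128.5657109  251.57122729]
False [454.67448439 214.13822067  31.55408696] [454.6        214.25833025  31.5       ]
5.8417 [ 0.36547662 -1.08558508 -0.61209832]
```

View pics/pick1.png

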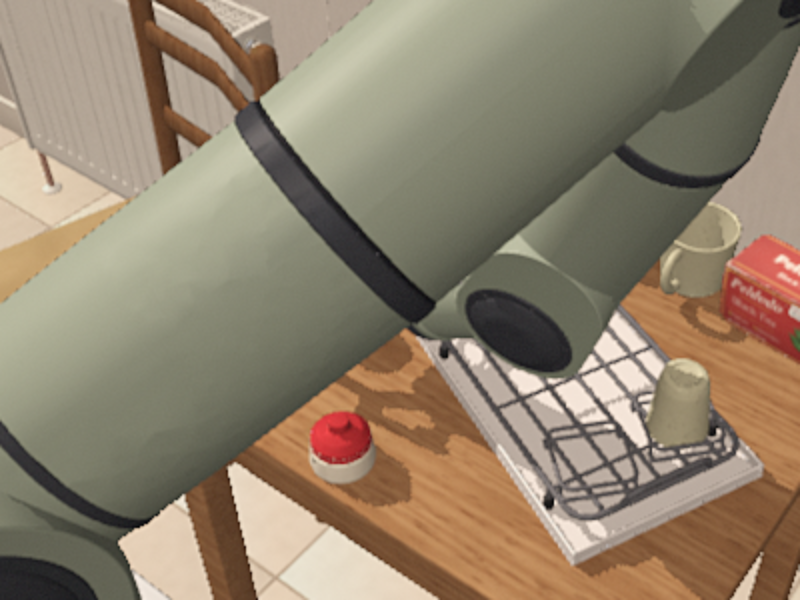

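The arm hides the tumbler here; the rest is untouched (pot at about (340,445), drying tumbler at (682,405) in the crop). No contact force was felt, so I grip and lift.

```bash
python3 - <<'E'
from h import *
r=np.radians; d=r(90)
robot.clamp(); s=robot.read_state(); print(s["time"],s["finger_gap"],s["gripper_force"],s["ft_force"])
g,R=pose(TUM+38*Z,d,r(60),-1,13)
robot.movel(list(g+40*Z),max_speed=80); 
robot.movel(list(g+140*Z),max_speed=150); 
t,R2=pose(GRV+2.5*ey+130*Z,HY,r(60)-1.451,-1,13)
robot.movep(list(t),R2)
s=robot.read_state(); print(s["time"],s["finger_gap"],s["gripper_force"],s["ft_force"],s["eef_pos"],t)
for n in("scene","top"):
    p=robot.camera(n); cv2.imwrite(f"pics/tilt_{n}.png",p["image"]); np.savez(f"pics/tilt_{n}.npz",W=cloud(p),im=p["image"])
a=cv2.imread("pics/tilt_scene.png")[130:400,200:500]; b=cv2.imread("pics/tilt_top.png")[100:370,220:520]
cv2.imwrite("pics/tilt.png",cv2.resize(np.vstack([a,b]),None,fx=1.1,fy=1.1))
E
```

```text
6.2833 48.68640541543064 60.4155103561061 [-1.12607988e-03 -2.26471518e+00  5.87883198e+00]
9.4583 48.76026377342642 61.77773579642235 [-0.29699706  0.02129857 -1.31502564] [524.57659996 -17.54458674 169.37661016] [525.20597069 -17.46888658 170.04554326]
```

View pics/tilt.png

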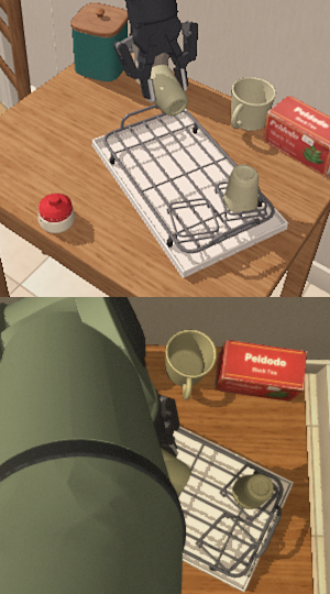

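The tumbler is held, roughly level, base towards the bays (upper picture, base at about (172,100)); gripper clear. I check its axis from the depth.

```bash
cat >> h.py <<'E'
from scipy.optimize import least_squares
def conefit(W,im,C,ax,rad=48):
    "fit tumbler axis: centre of half height C, axis ax (towards the mouth); returns centre, axis"
    hsv=cv2.cvtColor(im,cv2.COLOR_BGR2HSV); m=(hsv[...,0]>18)&(hsv[...,0]<50)&(hsv[...,1]>35)&(hsv[...,2]>50)
    m&=np.linalg.norm(W-C,axis=-1)<rad
    m=cv2.erode(m.astype(np.uint8),np.ones((3,3)))>0; P=W[m]
    u=np.cross(ax,Z); u/=np.linalg.norm(u); v=np.cross(u,ax)
    def un(q):
        a=ax+q[2]*u+q[3]*v; return C+q[0]*u+q[1]*v,a/np.linalg.norm(a)
    def f(q):
        c,a=un(q); d=P-c; t=d@a; r=np.linalg.norm(d-np.outer(t,a),axis=1); return np.where(t>-22,r-(25+t*.078),0)
    s=least_squares(f,[0,0,0,0],loss="soft_l1",f_scale=1); c,a=un(s.x); t=(P-c)@a
    return c,a,len(P),np.median(abs(f(s.x))),np.percentile(t,[1,99])
E
python3 - <<'E'
from h import *
D=np.load("pics/tilt_scene.npz")
c,a,n,e,t=conefit(D["W"],D["im"],GRV+130*Z,ey*np.cos(.12)+Z*np.sin(.12))
print(c-(GRV+130*Z),a,"heading",np.arctan2(a[1],a[0])-HY,"incl",np.arcsin(a[2]),n,e,t)
E
```

```text
[-0.44134764  0.49954485 -2.17552249] [0.42492145 0.89614523 0.12792768] heading -6.751725518783225e-05 incl 0.12827921293937347 843 0.20773697193030927 [-36.78398794  28.90885388]
```

```bash
python3 - <<'E'
from h import *
r=np.radians
t,R=pose(GRV+2.5*ey,HY,r(60)-1.451,-1,13)
robot.movel(list(t+12*Z),max_speed=110); robot.wait(.2)
print(robot.read_state()["ft_force"])
print(robot.movel(list(t-4*Z),max_speed=12,guard=2.5)); s=robot.read_state(); print(s["time"],s["eef_pos"]-t,s["ft_force"],s["torque"])
E
```

```text
[-0.57886362  0.28017307 -3.11612796]
True
11.775 [0.10020237 0.02817927 3.03398235] [2.13694817 0.35527647 3.0243953 ] [ 0.09419725 -0.42829194  0.17931165]
```

```bash
python3 - <<'E'
from h import *
p=robot.camera("scene"); W=cloud(p)
c,a,n,e,t=conefit(W,p["image"],GRV,ey*np.cos(.12)+Z*np.sin(.12))
d=c-GRV; print("rack-frame offset",d@ex,d@ey,d[2],"head",np.arctan2(a[1],a[0])-HY,"incl",np.arcsin(a[2]),n,e,t)
s=robot.read_state(); print(s["ft_force"],s["torque"])
# wire positions in this view around
L=np.c_[(W.reshape(-1,3)-O)@ex,(W.reshape(-1,3)-O)@ey,W.reshape(-1,3)[:,2]]
A=L[(L[:,2]>29)&(L[:,2]<38)&(L[:,1]>-50)&(L[:,1]<135)]
for x in(-60,-30,0,30,60):
    B=A[abs(A[:,0]-x)<7]; print(x,np.median(B,0),len(B))
cv2.imwrite("pics/lay.png",cv2.resize(p["image"][150:350,230:480],None,fx=3,fy=3))
E
```

```text
rack-frame offset 0.20727588173742006 -0.17115228305712685 1.4194163528799422 head -0.018586049700403118 incl 0.11806585510399913 753 0.32345837562577273 [-35.63066226  29.01344322]
[2.401261   0.40829379 2.7844522 ] [ 0.08944126 -0.56677262  0.18981799]
-60 [-60.16535261  38.55357603  33.38656989] 214
-30 [-30.68557189  -8.55672326  33.35439574] 110
0 [ -0.28381043 -16.40070558  33.69821125] 86
30 [29.70967684  8.09280274 33.8656551 ] 151
60 [59.70133803 23.02792881 33.7451246 ] 172
```

View pics/lay.png

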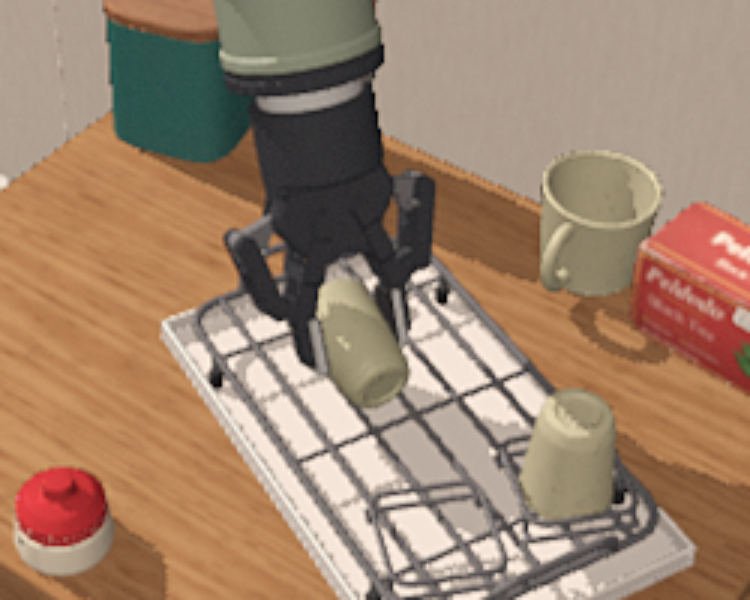

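The tumbler lies over the groove (about (365,350)), fingers clear of the wires, at resting height within the camera bias. A little more, then release.

```bash
python3 - <<'E'
from h import *
r=np.radians
e=np.array(robot.read_state()["eef_pos"])
print(robot.movel(list(e-1.0*Z),max_speed=5,guard=4)); s=robot.read_state(); print(s["eef_pos"]-e,s["ft_force"],s["torque"])
robot.open_gripper(); robot.wait(.2); s=robot.read_state(); print(s["ft_force"],s["finger_gap"])
R=np.array(s["tool_rot"]); e=np.array(s["eef_pos"])
robot.movel(list(e-100*R[:,2]),max_speed=120)
# regrasp stance, above
t,R=pose(GRV-3.5*ey,HY,r(30),-1,12,80); robot.movep(list(t+20*Z),R)
p=robot.camera("scene"); W=cloud(p); cv2.imwrite("pics/laid.png",cv2.resize(p["image"][150:350,230:480],None,fx=3,fy=3))
c,a,n,er,t=conefit(W,p["image"],GRV,ey*np.cos(.12)+Z*np.sin(.12))
d=c-GRV; print("offset",d@ex,d@ey,d[2],"head",np.arctan2(a[1],a[0])-HY,"incl",np.arcsin(a[2]),n,er,t)
print(robot.read_state()["time"])
p=robot.camera("top"); W=cloud(p); 
c,a,n,er,t=conefit(W,p["image"],GRV,ey*np.cos(.12)+Z*np.sin(.12)); d=c-GRV; print("top offset",d@ex,d@ey,d[2],"head",np.arctan2(a[1],a[0])-HY,"incl",np.arcsin(a[2]),n,er,t)
E
```

```text
True
[ 0.27616302  0.04343264 -0.38482382] [1.66140195 1.52893413 6.42540632] [ 0.01876227 -0.1358773   0.07410369]
[ 0.6956509  -0.24620995 -0.79288217] 85.65320781004917
offset 0.6877374130067675 -0.1484892972097632 1.2314655283726452 head -0.028018816605283936 incl 0.12145651113591198 658 0.2657447255265897 [-34.5217609   28.92862935]
15.4083
top offset 0.28993976403418154 0.023577730550703516 -0.19553707207212767 head -0.03444705941774662 incl 0.11174673681712102 1019 0.7726917181002015 [-29.62000758  36.99394892]
```

View pics/laid.png

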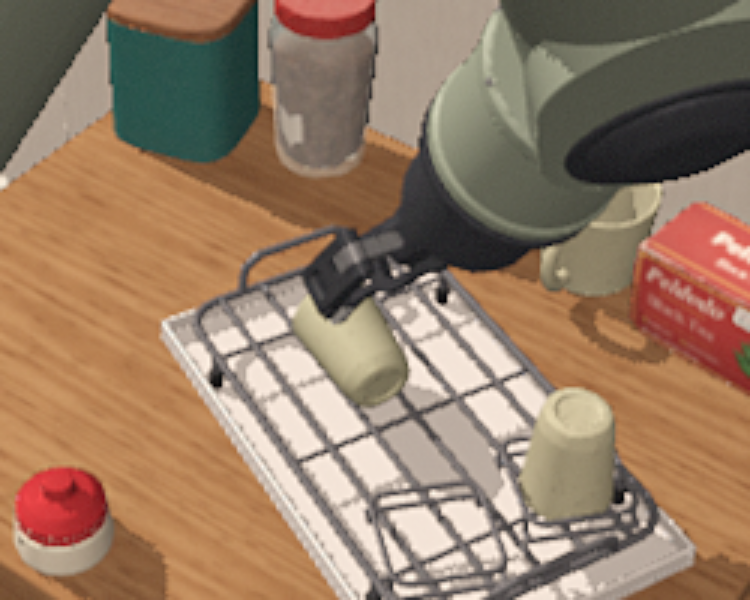

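The tumbler lies released along the groove (base at about (380,385), mouth hidden behind the gripper at (310,320)); the other things stand unchanged. Take it afresh.

```bash
python3 - <<'E'
from h import *
r=np.radians; h=HY-.03
P=GRV+.45*ex-3.5*ey-.4*Z
b,R=pose(P,h,r(30),-1,11,80); robot.movel(list(b),frame=R,max_speed=100)
g,R=pose(P,h,r(30),-1,11)
print(robot.movel(list(g),max_speed=60,guard=6)); s=robot.read_state(); print(s["time"],s["eef_pos"]-g,s["ft_force"])
robot.clamp(); s=robot.read_state(); print(s["finger_gap"],s["gripper_force"],s["ft_force"])
robot.movel(list(g+30*Z),max_speed=50); robot.movel(list(g+130*Z),max_speed=150)
t,R2=pose(BAY+(39+110)*Z,r(88),r(30)-1.691,-1,11)
robot.movep(list(t),R2); robot.wait(.2)
s=robot.read_state(); print(s["time"],s["finger_gap"],s["ft_force"],s["eef_pos"]-t)
for n in("scene","top"):
    p=robot.camera(n); W=cloud(p); cv2.imwrite(f"pics/over_{n}.png",p["image"]); np.savez(f"pics/over_{n}.npz",W=W,im=p["image"])
    C=BAY+(35.5+110)*Z
    try:
        c,a,k,er,tt=conefit(W,p["image"],C,np.array([0.01,0,-1])); print(n,c-C,a,k,er,tt)
    except Exception as ex_: print(n,ex_)
cv2.imwrite("pics/over.png",np.hstack([cv2.imread("pics/over_scene.png")[100:400,230:530],cv2.imread("pics/over_top.png")[150:450,300:600]]))
E
```

```text
False
17.2833 [ 0.10493345 -0.24092288  0.247575  ] [-0.23433169  0.05375763 -0.26683054]
47.32554212655167 58.50295660179995 [-5.86690176 -4.72627881 14.9658182 ]
21.275 47.275640379045164 [-0.69486156 -0.43574543 -2.44806011] [-0.24393217 -0.41994956 -0.06003253]
scene [ 0.27757804 -0.87808025  0.00277578] [-0.01531572 -0.01763342 -0.99972721] 1106 0.0729756802822692 [-36.91065001  30.27006786]
top [-6.71753221e-02 -9.96451591e-01 -6.71753221e-04] [-0.00695756 -0.01734614 -0.99982534] 1130 0.0 [-36.35169256  24.4139914 ]
```

View pics/over.png

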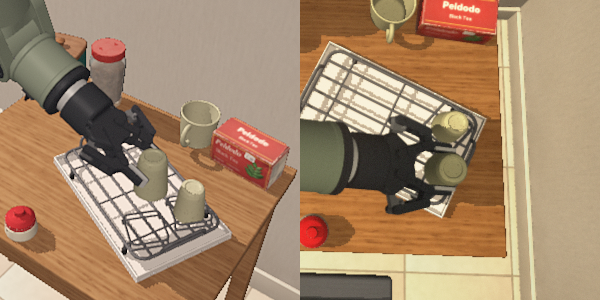

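Held upside down over the front bay (tumbler at (152,172) left, (445,168) right crop), about 1 mm and 0.017 rad off; correct this on the way down.

```bash
cat > place.py <<'E'
from h import *
B=BAY+[.5,1.1,0]; H=np.radians(88); AL=np.radians(30)-1.691+.017
E
python3 - <<'E'
from place import *
t,R=pose(B+(39+20)*Z,H,AL,-1,11)
robot.movel(list(t),frame=R,max_speed=90); robot.wait(.3)
s=robot.read_state(); print(s["time"],s["ft_force"],s["eef_pos"]-t)
out=[]
for n in("scene","top"):
    p=robot.camera(n); W=cloud(p); C=B+(35.5+20)*Z
    c,a,k,er,tt=conefit(W,p["image"],C,np.array([0.01,0,-1])); print(n,c-C,a,k,er,tt)
    out.append(cv2.resize(p["image"][220:370,330:480] if n=="scene" else p["image"][240:390,350:500],(400,400)))
cv2.imwrite("pics/fit.png",np.hstack(out))
E
```

```text
22.825 [-0.72107505 -1.18991217 -1.9359999 ] [0.08625115 0.0554484  0.18749551]
scene [ 0.80934985 -0.39706473  0.0080935 ] [-0.01849889 -0.011158   -0.99976662] 953 0.024572738473096933 [-37.04282857  29.99022792]
top [ 3.74477997e-02 -4.73370758e-01  3.74477997e-04] [ 0.00631714  0.00563859 -0.99996415] 868 0.0 [-36.28727288  23.04261554]
```

View pics/fit.png

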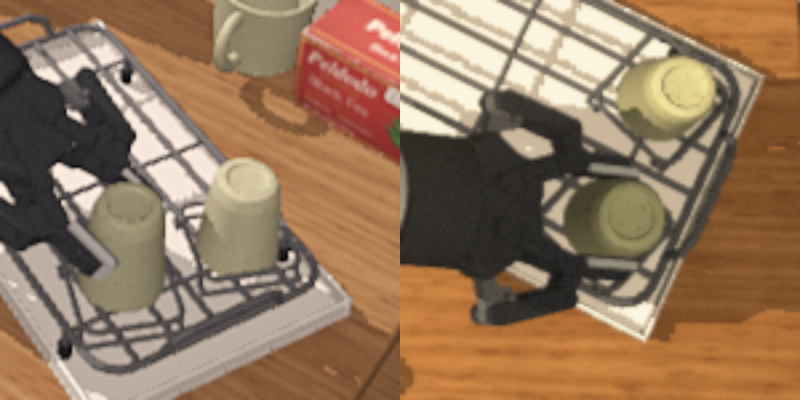

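Tumbler is centred over the empty bay, fingers clear of the drying tumbler. Guarded descent.

```bash
python3 - <<'E'
from place import *
t,R=pose(B+39*Z+[0,.4,0],H,AL,-1,11)
print(robot.movel(list(t+4*Z),max_speed=20,guard=4), robot.read_state()["eef_pos"]-t)
print(robot.movel(list(t-5*Z),max_speed=8,guard=3))
s=robot.read_state(); print(s["time"],s["eef_pos"]-t,s["ft_force"],s["torque"])
p=robot.camera("scene"); W=cloud(p); C=B+35.5*Z
print([np.round(v,3) for v in conefit(W,p["image"],C,np.array([0.01,0,-1]))],C)
z=W[...,2]; m=np.hypot(W[...,0]-C[0],W[...,1]-C[1])<12; print("top z",np.nanpercentile(z[m],[50,95]))
m=np.hypot(W[...,0]-519.5,W[...,1]+170)<12; print("dry top z",np.nanpercentile(z[m],[50,95]))
E
```

```text
False [ 0.02008852 -0.02426011  4.08655318]
True
24.425 [-0.05191546 -0.21987114  1.20246578] [0.8969569  1.18141923 3.3774859 ] [ 0.24272894 -0.18887003  0.15828728]
[array([ 438.795, -130.488,   68.003]), array([-0.019, -0.001, -1.   ]), np.int64(891), np.float64(0.0), array([-38.491,  26.93 ])] [ 438.45676271 -130.37550311   68.        ]
top z [102.99473228 105.08513055]
dry top z [ 99.7698387 101.9613209]
```

```bash
python3 - <<'E'
from place import *
e=np.array(robot.read_state()["eef_pos"])
print(robot.movel(list(e-.8*Z),max_speed=4,guard=5)); s=robot.read_state(); print(s["eef_pos"]-e,s["ft_force"],s["torque"])
robot.open_gripper(); robot.wait(.3); s=robot.read_state(); print(s["ft_force"],s["finger_gap"])
R=np.array(s["tool_rot"]); e=np.array(s["eef_pos"])
print(robot.movel(list(e-90*R[:,2]),max_speed=90,guard=8)); e=np.array(robot.read_state()["eef_pos"])
robot.movel(list(e+120*Z+60*np.array([0,1,0])),max_speed=150)
print(robot.read_state()["time"])
out=[]
for n in("scene","top"):
    p=robot.camera(n); W=cloud(p); C=B+35.5*Z
    print(n,[np.round(v,3) for v in conefit(W,p["image"],C,np.array([0.01,0,-1]))])
    z=W[...,2]
    for q in(C,(519.5,-170)): m=np.hypot(W[...,0]-q[0],W[...,1]-q[1])<12; print("top z",np.nanpercentile(z[m],[50,95]))
    out.append(cv2.resize(p["image"][200:380,310:490] if n=="scene" else p["image"][220:400,330:510],(400,400)))
cv2.imwrite("pics/done.png",np.hstack(out))
E
```

```text
True
[-0.00242757 -0.36976747 -0.09480076] [0.31738356 1.4410637  6.00509817] [ 0.07936899 -0.1495884   0.07300898]
[0.49736334 0.11761547 0.24401667] 85.63258940562129
False
27.6417
scene [array([ 438.221, -129.685,   67.998]), array([ 0.006, -0.016, -1.   ]), np.int64(1051), np.float64(0.146), array([-37.861,  26.48 ])]
top z [102.68034009 104.72634002]
top z [ 99.61752406 102.05542377]
top [array([ 437.925, -129.736,   67.995]), array([ 0.015,  0.01 , -1.   ]), np.int64(827), np.float64(0.0), array([-37.673,  24.749])]
top z [101.58665386 104.10759274]
top z [ 98.58612051 100.51462511]
```

View pics/done.png

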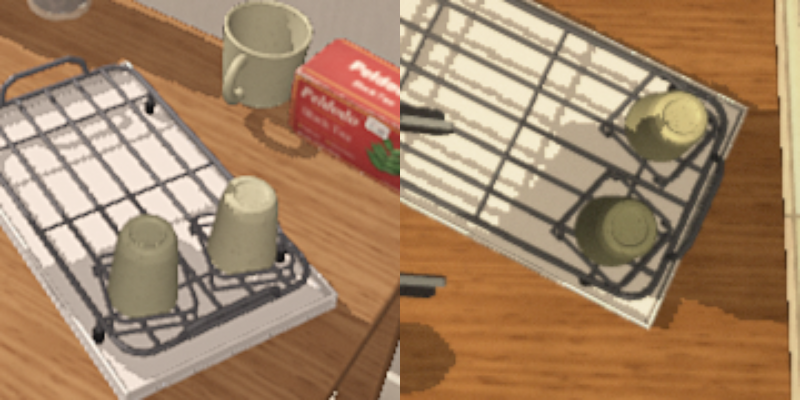

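The tumbler stands upside down inside the front bay (about (145,270) left, (618,230) right), flat, its top 3 mm above the other as it should be; gripper clear, other things unchanged.

```bash
python3 -c "
from workcell import robot
print(robot.finish_job())"
```

```text
the job is handed in; nothing more can be done
None
```

The job is handed in: I laid the tumbler in the groove, gripped it afresh and stood it upside down, flat in the empty front bay, after about 28 s; the last pictures show nothing else moved, but the judge's verdict did not come back.

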